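Put the evening's devices on charge

ROBOT

A 7-joint arm with a two-finger parallel gripper is mounted at the origin on the work surface. World frame = base frame: x ahead of the robot, y to its left, z up, the work surface at z = 0. Lengths are in m, angles in rad, forces in N, time in s.
With the tool pointing down it reaches from about 0.4 to 0.925 m from the base axis. Payload 5.6 kg.
Tool frame: the origin (TCP) lies at the very end of the fingers, on their centre line; the grasp point (between the pads) lies 19 mm behind it; z points along the fingers, y is the line along which they close (so a half turn about z gives the same grasp; the last joint's range is limited). The gripper opens to 85 mm and grips with 20 to 120 N. Pads are 22 mm wide; open, the fingers measure 114 mm over their backs; the gripper's body (76 mm by 85 mm) begins 54 mm behind the grasp point. The pads swing forward as they close: fully open they stand 13 mm farther back than shut.
Start: joints at [-1.25, 0.468, -0.012, 1.603, 0.006, 1.071, -0.056], TCP at [0.231, 0.607, 0.231] pointing down, gripper open.
Joint ranges: [-2.53, 2.53], [-0.31, 2.02], [-1.57, 1.55], [0.28, 2.44], [-1.29, 4.43], [0.15, 1.84], [-2.92, 2.92]. Speed limits (rad/s): [2.57, 2.57, 3.14, 3.14, 3.14, 3.14, 3.14].

INTERFACE

Orientations are given as a unit quaternion [x, y, z, w].
In Python, from plant import ctrl, grab_frame, camera_info, workorder, finder gives the robot as it stands.
- The arm moves only by the tool apply_moves, never from a script. Its argument "commands" is a list of rows, each a list of 5 numbers: the shift along the tool's x, y, z in m, then the turn about the tool's z in degrees, then the finger opening in m, from 0 to 0.0854. A call has 1 to 12 rows; each row is the pose to reach, as a shift and turn from the pose commanded when the call began, along the tool's axes at that moment; what a row does not reach only later rows make up. A row lasts 1/12 s, in which the tool goes at most 41.7 mm and 7.16 degrees, less where a joint would pass 70% of its speed; a pose out of reach is approached as far as the arm can. A call with a gripper value outside its range is refused whole. The fingers move at their own pace and stop on an object; "grip_force" is the grip in N (left out, the last holds). Time passes only in rows, so rows that repeat a pose let the fingers close. It gives the time, the measured TCP pose, the force, the opening and the grip force at its end, in the units of the state.
- ctrl.sense(): the state, without advancing time (a new reading comes with each control period).
- grab_frame(name): name is "side" or "top" or "wrist"; returns (picture, depth): 384x512x3 uint8, red, green, blue; 384x512 float32, m along the optical axis (not along the pixel's ray), 0 where there is no reading.
- camera_info(name): a dict with "fx", "fy", "cx", "cy" (pixels), "k1" (the pictures are not rectified: a ray, as slopes to the right and down, at radius r is drawn at 1 + k1 r^2 times it, then the intrinsics apply), "cam_to_world" (4x4, takes a point from camera to world coordinates). Camera axes: x right, y down, z forward; pixel columns grow to the right and rows downward; lengths in m; the calibration is good to about 2 mm. A picture is of the moment at which its call begins: read the wrist's pose just before it. camera_info takes no time and is no camera call; for the wrist camera it gives the pose at the moment of the call.
- workorder.hand_in(): hands the job in; it is judged then, once.
Trained networks look in the newest picture that a camera, given by its name, has taken for a name from the list of things; names that differ only in an ending like _2 or _b are one class to them, and where a whole thing is asked for, a point or a joint stands for the part that bears it (a point fixed in the world has none). Each returns a list of dicts, best first, with "p" (0 to 1); they miss things now and then, are a little off and sometimes report something else, mostly with a low value. They report only what shows in the picture. A call takes as long as a camera call. They do not tell look-alikes from the thing itself.
- finder.silhouettes(camera, target): "mask" (384x512 bool, what is visible of it).
- finder.mark_of(camera, target): "point" ([x, y, z] in m, in world coordinates, good to about 4 mm: a listed point, or the origin of a listed thing).
The state is a dict: "time_s": time; "q": joint angles; "joint_velocities": joint speeds; "joint_torque": joint torques, N m; "tool_pos": TCP position; "tcp_rot": TCP orientation; "ft_force": force on the tool from outside, world axes, zero at the start; "torque": the same for the moment, N m; "finger_gap": opening from 0.0 (shut) to 1.0 (fully open); "grasp_force": force on a finger pad.
Only numpy, scipy, OpenCV 4.12 (cv2) and the standard library are available. Lean on these libraries where they do the work, as an engineer would, in place of code of your own. Each camera call takes 0.05 s, during which the arm holds its last target. There are 200 camera calls.

TASK

Put all four devices on the living-room table on charge, each in its own charger of the same colour: the black TV remote and the white remote in their cradles, the green earbud case on its pad and the orange speaker upright on its round base. Each must sit fully down inside the lips, the remotes with the foot end (away from the red power button) at the gold contacts. Set things down gently rather than dropping them, and leave the mug and the gold candle bowl where they are.

Things in the scene. Friction and masses are not known exactly. Their poses are not given: they have to be found in the camera images.
- tv_remote: loose black TV remote, face up, 150 long x 42 wide x 22 thick, 110 g. Origin: underside, middle of the foot end; +x runs to the head (body x = 0 to 150, y = -21 to 21). Red power button and grey key ring near the head. At the start the white remote lies tight against its -y side (gap under 1 mm: no finger fits between); its other long side and ends are free
- box_remote: loose white remote, face up, 110 long x 36 wide x 20 thick, 70 g. Origin: underside, middle of the foot end; +x runs to the head (red button, black ring). Starts alongside the black remote, same way round, feet level within 10 mm, its +y side against it. A light push on its free head end slides it lengthwise out of the pair; beyond the feet at least 90 mm of table is free
- earbud_case: sage-green closed earbud case, rounded block 62 (x) x 48 (y) x 28 high (edges rounded 9 mm), 60 g. Origin: centre of the underside, z up
- speaker: orange portable speaker, upright cylinder of diameter 60, height 78, 300 g, black top with three buttons. Origin: centre of the underside, z up
- tv_cradle: fixed black charging cradle for the black remote: trough inside 162 x 54 (6 play all round), floor 5 above the table, lips 4 thick, 9 high; at the foot end a block 12 thick, 14 high and two gold contact strips on the floor. Origin: at table height, below where the middle of the remote's foot end belongs; +x from contacts to head end, so both axes coincide when home
- box_cradle: fixed white charging cradle for the white remote: trough inside 122 x 48 (6 play all round), floor 5 above the table, lips 4 thick, 9 high; at the foot end a block 12 thick, 14 high and two gold contact strips on the floor. Origin: at table height, below where the middle of the remote's foot end belongs; +x from contacts to head end, so both axes coincide when home
- earbud_pad: fixed sage-green charging pad for the earbud case: rectangular, outside 84 (x) x 70 (y), recess 74 x 60 (6 mm of play all round), floor 5 above the table, lips 5 thick and 9 high, white ring on the floor. Origin: centre of the underside; the case lies lengthwise along its x, either way round
- speaker_base: fixed round orange charging base for the speaker: outside diameter 88, recess about 72 across at the mouth and wider below (6 mm of play all round), floor 5 above the table, lip 9 high, gold ring contact in the middle of the floor. Origin: centre of the underside
- mug: bystander: white mug, diameter 76, 92 high, loose, beyond the chargers. Origin: centre of the underside
- candle_bowl: bystander: loose gold six-sided faceted candle bowl, 80 across, 50 high, at the left side. Origin: centre of the underside
There are look-alikes about, which are no part of the job. Leave any blue look-alike of the tv_cradle alone.

How it is judged:
At the end, for the whole second after the job is handed in: Each device released and still (under 0.02 m/s) in its own charger: origins within 12 mm horizontally, less than 8 mm above the charger's underside; remotes flat within 0.03 rad, in line within 0.15 rad, foot at the contacts; case and speaker upright within 0.06 rad (horizontal distance between tv_remote and tv_cradle below 0.012 m and z of tv_remote in the frame of tv_cradle below 0.008 m and angle between each of tv_remote, box_remote's own z axis and vertical below 0.03 rad and linear speed of each of tv_remote, box_remote, earbud_case, speaker below 0.02 m/s and angle between the x axis of tv_remote and the x axis of tv_cradle, either way round below 0.15 rad and horizontal distance between box_remote and box_cradle below 0.012 m and z of box_remote in the frame of box_cradle below 0.008 m and angle between the x axis of box_remote and the x axis of box_cradle, either way round below 0.15 rad and horizontal distance between earbud_case and earbud_pad below 0.012 m and z of earbud_case in the frame of earbud_pad below 0.008 m and angle between each of earbud_case, speaker's own z axis and vertical below 0.06 rad and horizontal distance between speaker and speaker_base below 0.012 m and z of speaker in the frame of speaker_base below 0.008 m); the robot touches nothing.
It fails at once if a device was dropped or flung (over 0.7 m/s, about a 25 mm fall, while no finger touches it) ((linear speed of tv_remote above 0.7 m/s and contact force between the fingers and tv_remote below 0.05 N) or (linear speed of box_remote above 0.7 m/s and contact force between the fingers and box_remote below 0.05 N) or (linear speed of earbud_case above 0.7 m/s and contact force between the fingers and earbud_case below 0.05 N) or (linear speed of speaker above 0.7 m/s and contact force between the fingers and speaker below 0.05 N)).
It fails at once if the mug was shoved more than 25 mm or tipped (distance of mug from where it was at the start of the episode above 0.025 m or angle between mug's own z axis and vertical above 0.35 rad).
It fails at once if the candle bowl was shoved more than 25 mm or tipped (distance of candle_bowl from where it was at the start of the episode above 0.025 m or angle between candle_bowl's own z axis and vertical above 0.35 rad).
It also fails if it takes over 128 s, if anything falls off the work surface, if the arm or the gripper's body presses on something with over 40 N, if the wrist force passes 120 N, or if a joint passes its speed limit or range.

## Working session

There is one attempt and no reset: what is moved stays moved. The work goes in short steps, Python scripts to look and compute and a tool call to move; the robot and the scene stay as the last step left them, time stands still between calls to the robot, and variables do not carry over. Pictures are saved under pics/ and viewed, at most 14 in all, crops included, and the job is handed in when it is done.

Besides the shell and the picture viewer there is one more tool, called in YAML: its name, and indented under it one key for each argument. apply_moves: Moves the arm, as the interface text tells. Its arguments: {"type":"object","properties":{"commands":{"type":"array","items":{"type":"array","items":{"type":"number"}}},"grip_force":{"type":"number"}},"required":["commands"]}

```bash
ls; mkdir -p pics; python3 - <<'E'
from plant import ctrl, grab_frame, camera_info
import cv2,numpy as np
print(ctrl.sense())
ims=[]
for n in ["top","side"]:
    p,d=grab_frame(n); np.savez(f"{n}0.npz",p=p,d=d)
    cv2.imwrite(f"pics/{n}0.png",p[:,:,::-1]); print(n,camera_info(n))
print(camera_info("wrist"))
E
```

```text
pics
{'time_s': 0.0, 'q': array([-1.24999648,  0.46837845, -0.011627  ,  1.60364747,  0.00599105,
        1.07140213, -0.05631628]), 'joint_velocities': array([ 0.00183397,  0.00079592, -0.00017879, -0.00019226,  0.00076895,
        0.00238254,  0.00026183]), 'joint_torque': array([-2.67486503e-04, -5.32385194e+01,  2.13792193e-02, -2.51303476e+01,
        1.14141326e-02,  7.82608084e-03,  1.96289653e-05]), 'tool_pos': array([0.23113324, 0.60690546, 0.23032765]), 'tcp_rot': array([ 1.80929305e-01,  9.83495692e-01, -8.93553564e-04, -1.10116211e-04]), 'ft_force': array([-0.82393067,  0.10369642, -0.02926808]), 'torque': array([-0.02300268, -0.02993395,  0.00533244]), 'grasp_force': 0.0, 'finger_gap': 1.0014708632179532}
top {'fx': 414.872984988137, 'fy': 414.872984988137, 'cx': 258.405130678366, 'cy': 183.144516676347, 'k1': -0.06898348555113086, 'cam_to_world': array([[-0.00420001, -0.9983764 ,  0.05680604,  0.4220673 ],
       [-0.99980191,  0.00308724, -0.01966254,  0.09955581],
       [ 0.01945524, -0.05687737, -0.99819159,  1.20223811],
       [ 0.        ,  0.        ,  0.        ,  1.        ]])}
side {'fx': 499.6200703717672, 'fy': 499.6200703717672, 'cx': 257.28042259024556, 'cy': 204.13783273010682, 'k1': -0.0877158524352216, 'cam_to_world': array([[ 0.99373525, -0.06256324,  0.09260721,  0.32118642],
       [-0.11165715, -0.59129153,  0.79869081, -1.06425027],
       [ 0.00478917, -0.80402747, -0.59457287,  0.87761796],
       [ 0.        ,  0.        ,  0.        ,  1.        ]])}
{'fx': 271.3292907838212, 'fy': 271.3292907838212, 'cx': 253.9394946238655, 'cy': 199.85624392463058, 'k1': -0.005267736957920376, 'cam_to_world': array([[ 0.35553742,  0.89720761,  0.26193824,  0.16548152],
       [ 0.9346604 , -0.34076279, -0.10144293,  0.63328635],
       [-0.00175656,  0.28089006, -0.95973834,  0.37177149],
       [ 0.        ,  0.        ,  0.        ,  1.        ]])}
```

View pics/top0.png

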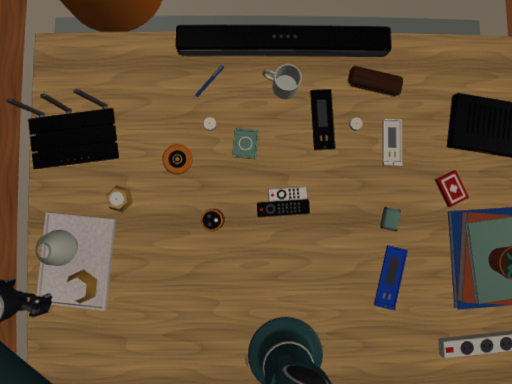

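View pics/side0.png

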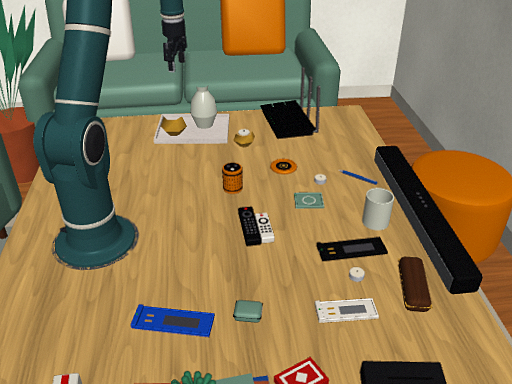

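The top view shows the speaker (213,220), the remotes (285,200), the case (391,218), the tv_cradle (322,120), the box_cradle (393,142), the pad (246,143) and the base (178,159). The mug is at (286,80), the candle bowl at (119,198), and the blue decoy at (391,278). The side view agrees.

```bash
cat > h.py <<'E'
import numpy as np, cv2
from scipy.spatial.transform import Rotation as R
from plant import ctrl, grab_frame, camera_info, workorder, finder
def rays(info,uv):
    K=np.array([[info['fx'],0,info['cx']],[0,info['fy'],info['cy']],[0,0,1.]])
    u=cv2.undistortPoints(np.asarray(uv,float).reshape(-1,1,2),K,np.array([info['k1'],0,0,0,0])).reshape(-1,2)
    return np.c_[u,np.ones(len(u))]
def cloud(info,d,mask):
    v,u=np.nonzero(mask&(d>0)); r=rays(info,np.c_[u,v])*d[v,u][:,None]
    T=info['cam_to_world']; return r@T[:3,:3].T+T[:3,3]
def plane(info,uv,z):
    T=info['cam_to_world']; r=rays(info,uv)@T[:3,:3].T; s=(z-T[2,3])/r[:,2]; return T[:3,3]+r*s[:,None]
def proj(info,P):
    T=info['cam_to_world']; c=(np.atleast_2d(P)-T[:3,3])@T[:3,:3]; x=c[:,:2]/c[:,2:]
    x=x*(1+info['k1']*(x**2).sum(1))[:,None]; return x*info['fx']+[info['cx'],info['cy']]
E
cat > m.py <<'E'
from h import *
for n in ["top","side"]:
    info=camera_info(n); p,d=grab_frame(n)
    for t in "tv_remote box_remote earbud_case speaker tv_cradle box_cradle earbud_pad speaker_base mug candle_bowl".split():
        mk=finder.mark_of(n,t)[:2]
        s=finder.silhouettes(n,t)
        o=[]
        for x in s[:2]:
            c=cloud(info,d,x['mask'])
            if len(c)<5: continue
            zt=np.percentile(c[:,2],90); 
            r=cv2.minAreaRect(c[c[:,2]>zt-.006][:,:2].astype(np.float32)) 
            o.append((round(x['p'],2),round(float(zt),4),np.round(r[0],3).tolist(),np.round(r[1],3).tolist(),round(r[2])))
        print(n,t,[(np.round(k['point'],3).tolist(),round(k['p'],2)) for k in mk],*o,sep='  ')
E
python3 m.py
```

```text
top  tv_remote  [([0.421, -0.071, 0.0], 0.73), ([0.608, -0.119, 0.0], 0.67)]  (0.91, 0.0251, [0.418, 0.007], [0.043, 0.15], 4)
top  box_remote  [([0.467, -0.058, -0.001], 0.94), ([0.56, -0.315, 0.001], 0.68)]  (0.79, 0.0231, [0.458, -0.005], [0.035, 0.109], 3)
top  earbud_case  [([0.384, -0.308, -0.0], 0.72)]  (0.71, 0.0301, [0.388, -0.302], [0.047, 0.059], 76)
top  speaker  [([0.392, 0.201, -0.001], 0.73)]  (0.76, 0.0814, [0.387, 0.204], [0.057, 0.054], 90)  (0.62, 0.0544, [0.449, 0.464], [0.045, 0.048], 46)
top  tv_cradle  [([0.149, -0.293, 0.002], 0.93), ([0.605, -0.121, 0.002], 0.68)]  (0.76, 0.0103, [0.216, -0.306], [0.063, 0.177], 77)
top  box_cradle  [([0.56, -0.316, 0.003], 0.58)]  (0.97, 0.0108, [0.61, -0.317], [0.058, 0.138], 89)
top  earbud_pad  [([0.604, 0.112, 0.0], 0.92)]  (0.68, 0.0097, [0.606, 0.114], [0.07, 0.084], 84)  (0.52, 0.0231, [0.458, -0.006], [0.038, 0.109], 2)
top  speaker_base  [([0.558, 0.306, -0.001], 0.56)]  (0.62, 0.0103, [0.562, 0.312], [0.084, 0.087], 25)
top  mug  [([0.777, -0.006, 0.003], 0.83)]  (0.93, 0.0901, [0.776, -0.003], [0.074, 0.074], 71)

[... 872 characters left out ...]
0118, [0.681, -0.116], [0.178, 0.068], 4)  (0.72, 0.0102, [0.219, -0.308], [0.067, 0.178], 77)
side  box_cradle  [([0.56, -0.317, 0.0], 0.74)]  (0.62, 0.0116, [0.613, -0.321], [0.062, 0.14], 89)
side  earbud_pad  [([0.604, 0.112, -0.003], 0.78)]  (0.82, 0.0096, [0.609, 0.109], [0.076, 0.084], 86)  (0.21, 0.0118, [0.68, -0.116], [0.177, 0.068], 4)
side  speaker_base  [([0.565, 0.308, -0.0], 0.86)]  (0.56, 0.0096, [0.566, 0.304], [0.087, 0.082], 82)
side  mug  [([0.779, -0.004, 0.003], 0.93)]  (0.74, 0.0894, [0.778, -0.009], [0.078, 0.075], 30)  (0.33, 0.0096, [0.61, 0.11], [0.077, 0.083], 85)
side  candle_bowl  [([0.448, 0.47, 0.001], 0.75)]  (0.55, 0.0526, [0.454, 0.459], [0.052, 0.043], 65)
```

apply_moves:
  commands:
    - [-0.328,-0.246,-0.03,-20.8,0.085]
    - [-0.328,-0.246,-0.03,-20.8,0.085]
    - [-0.328,-0.246,-0.03,-20.8,0.085]
    - [-0.328,-0.246,-0.03,-20.8,0.085]
    - [-0.328,-0.246,-0.03,-20.8,0.085]
    - [-0.328,-0.246,-0.03,-20.8,0.085]
    - [-0.328,-0.246,-0.03,-20.8,0.085]
    - [-0.328,-0.246,-0.03,-20.8,0.085]
    - [-0.328,-0.246,-0.03,-20.8,0.085]
    - [-0.328,-0.246,-0.03,-20.8,0.085]
    - [-0.328,-0.246,-0.03,-20.8,0.085]
    - [-0.328,-0.246,-0.03,-20.8,0.085]

```text
time_s: 3.2
tool_pos: [0.4517, 0.2588, 0.2617]
tcp_rot: [0.003, 1.0, 0.0, 0.0]
ft_force: [-0.8, 0.9, -0.2]
finger_gap: 0.994
grasp_force: 0.0
```

```bash
cat >> h.py <<'E'
def where():
    s=ctrl.sense(); M=R.from_quat(s['tcp_rot']).as_matrix(); return np.array(s['tool_pos']),M
def go(x,y,z,phi=None):
    p,M=where(); f=np.degrees(np.arctan2(M[1,0],M[0,0])); t=0 if phi is None else (f-phi+180)%360-180
    print('shift',np.round(M.T@(np.array([x,y,z])-p),4),'turn',round(t,1),'rows',np.ceil(np.linalg.norm([x,y,z]-p)/.0417))
def state():
    p,M=where(); s=ctrl.sense(); print('t',round(s['time_s'],2),'tcp',np.round(p,4),'phi',round(np.degrees(np.arctan2(M[1,0],M[0,0])),1),'tilt',round(M[2,2],4),'F',np.round(s['ft_force'],1),'gap',round(s['finger_gap']*.0854,4),'gf',s['grasp_force'],'q7',round(s['q'][6],2))
def meas(cam,things,save=None):
    info=camera_info(cam); p,d=grab_frame(cam)
    if save: cv2.imwrite('pics/'+save,p[:,:,::-1])
    for t in things:
        mk=finder.mark_of(cam,t)[:2]; o=[]
        for x in finder.silhouettes(cam,t)[:1]:
            c=cloud(info,d,x['mask'])
            if len(c)<5: continue
            zt=np.percentile(c[:,2],90)
            cs,_=cv2.findContours(x['mask'].astype(np.uint8),0,1); k=max(cs,key=cv2.contourArea).reshape(-1,2)
            r=cv2.minAreaRect(c[c[:,2]>zt-.005][:,:2].astype(np.float32))
            o.append((round(x['p'],2),'zt',round(float(zt),4),np.round(r[0],4).tolist(),np.round(r[1],3).tolist(),round(r[2],1)))
        print(cam,t,[(np.round(k['point'],3).tolist(),round(k['p'],2)) for k in mk],*o,sep='  ')
    return info,p,d
E
python3 - <<'E'
from h import *
state()
meas("wrist",["speaker","speaker_base","earbud_pad","tv_remote","box_remote"],"w1.png")
E
```

```text
t 3.2 tcp [0.4517 0.2588 0.2617] phi 179.7 tilt -1.0 F [-0.8  0.9 -0.2] gap 0.0849 gf 0.0 q7 1.0
wrist  speaker  [([0.389, 0.203, 0.002], 0.58)]  (0.63, 'zt', 0.0782, [0.3887, 0.2041], [0.057, 0.058], 64.8)
wrist  speaker_base  [([0.566, 0.313, -0.005], 0.96), ([0.444, 0.47, -0.001], 0.32)]  (0.63, 'zt', 0.0071, [0.5611, 0.3096], [0.085, 0.085], 89.9)
wrist  earbud_pad  [([0.608, 0.108, 0.001], 0.8)]  (0.58, 'zt', 0.008, [0.5357, 0.1416], [0.087, 0.228], 68.4)
wrist  tv_remote  [([0.42, -0.073, -0.0], 0.59)]  (0.94, 'zt', 0.022, [0.4203, 0.0059], [0.042, 0.151], 4.1)
wrist  box_remote  [([0.463, -0.062, 0.003], 0.94)]  (0.84, 'zt', 0.0199, [0.4601, -0.0059], [0.037, 0.11], 3.1)
```

View pics/w1.png

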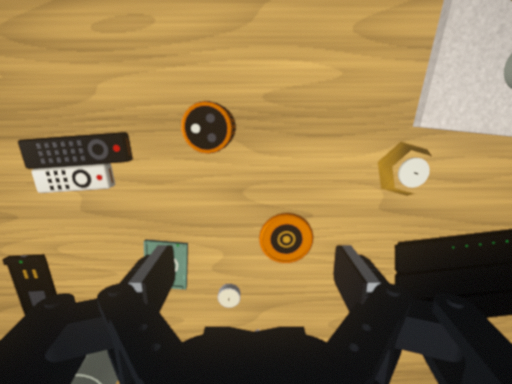

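Wrist view: the speaker is at (208,127), its base at (287,237), the remotes at left around (75,150–178), and the pad at (175,262). The heights agree with the text, so I'll pick the speaker.

apply_moves:
  commands:
    - [0.063,-0.055,0.09,0,0.085]
    - [0.063,-0.055,0.09,0,0.085]
    - [0.063,-0.055,0.09,0,0.085]
    - [0.063,-0.055,0.12,0,0.085]
    - [0.063,-0.055,0.15,0,0.085]
    - [0.063,-0.055,0.18,0,0.085]
    - [0.063,-0.055,0.21,0,0.085]
    - [0.063,-0.055,0.23,0,0.085]
    - [0.063,-0.055,0.23,0,0.085]
    - [0.063,-0.055,0.23,0,0.085]

```text
time_s: 4.58
tool_pos: [0.3868, 0.2056, 0.0308]
tcp_rot: [0.0, 1.0, -0.001, -0.001]
ft_force: [0.3, -0.1, 0.3]
finger_gap: 0.993
grasp_force: 0.0
```

apply_moves:
  commands:
    - [0,0,0,0,0.05]
    - [0,0,0,0,0.05]
    - [0,0,0,0,0.05]
    - [0,0,0,0,0.05]
    - [0,0,0,0,0.05]
    - [0,0,0,0,0.05]
    - [0,0,0,0,0.05]
    - [0,0,0,0,0.05]
  grip_force: 40

```text
time_s: 5.25
tool_pos: [0.3882, 0.2059, 0.033]
tcp_rot: [0.001, 1.0, 0.001, 0.001]
ft_force: [0.5, -3.3, 4.8]
finger_gap: 0.693
grasp_force: 42.3
```

```bash
python3 -c "
from h import *
state(); p,M=where(); go(*p[:2],.06); go(.562+p[0]-.3889,.309,p[2]+.06,180); "
```

```text
t 5.25 tcp [0.3882 0.2059 0.033 ] phi 179.9 tilt -1.0 F [ 0.5 -3.3  4.8] gap 0.0592 gf 42.261343002319336 q7 1.06
shift [-0.0001  0.     -0.027 ] turn 0 rows 1.0
shift [-0.1731  0.1034 -0.0595] turn -0.1 rows 6.0
```

apply_moves:
  commands:
    - [0,0,-0.03,0,0.05]
    - [0,0,-0.05,0,0.05]
    - [-0.03,0.018,-0.05,0,0.05]
    - [-0.06,0.036,-0.05,0,0.05]
    - [-0.09,0.054,-0.05,0,0.05]
    - [-0.12,0.072,-0.05,0,0.05]
    - [-0.15,0.09,-0.05,0,0.05]
    - [-0.173,0.104,-0.05,0,0.05]
    - [-0.173,0.104,-0.05,0,0.05]
    - [-0.173,0.104,-0.05,0,0.05]
    - [-0.173,0.104,-0.05,0,0.05]

```text
time_s: 6.17
tool_pos: [0.5593, 0.3092, 0.0813]
tcp_rot: [0.0, 1.0, -0.0, -0.001]
ft_force: [0.7, -0.9, -4.6]
finger_gap: 0.69
grasp_force: 46.2
```

```bash
python3 -c "
from h import *
state(); meas('top',['speaker'],'t1.png'); meas('side',['speaker'],'s1.png'); state(); state()"
```

```text
t 6.17 tcp [0.5593 0.3092 0.0813] phi 180.0 tilt -1.0 F [ 0.7 -0.9 -4.6] gap 0.059 gf 46.23461723327637 q7 1.06
top  speaker  [([0.558, -0.316, 0.002], 0.48), ([0.562, 0.308, 0.045], 0.39)]  (0.55, 'zt', 0.0107, [0.61, -0.3166], [0.059, 0.138], 89.0)
side  speaker  [([0.562, 0.308, 0.051], 0.55)]  (0.83, 'zt', 0.1255, [0.5432, 0.3004], [0.047, 0.019], 81.8)
t 6.47 tcp [0.56   0.3095 0.0816] phi 179.9 tilt -1.0 F [ 0.3  0.2 -4. ] gap 0.0591 gf 46.23373746871948 q7 1.06
t 6.47 tcp [0.56   0.3095 0.0816] phi 179.9 tilt -1.0 F [ 0.3  0.2 -4. ] gap 0.0591 gf 46.23373746871948 q7 1.06
```

apply_moves:
  commands:
    - [-0.001,0,0.02,0,0.05]
    - [-0.001,0,0.032,0,0.05]
    - [-0.001,0,0.038,0,0.05]
    - [-0.001,0,0.042,0,0.05]
    - [-0.001,0,0.044,0,0.05]
    - [-0.001,0,0.044,0,0.05]
    - [-0.001,0,0.044,0,0.05]

```text
time_s: 7.05
tool_pos: [0.5608, 0.3095, 0.0382]
tcp_rot: [0.0, 1.0, -0.0, -0.001]
ft_force: [-4.8, -3.1, 5.3]
finger_gap: 0.696
grasp_force: 46.5
```

```bash
python3 -c "
from h import *
meas('side',['speaker','speaker_base'],'s2.png'); state()
p=cv2.imread('pics/s2.png'); cv2.imwrite('pics/s2c.png',cv2.resize(p[110:210,200:340],None,fx=4,fy=4))"
```

```text
side  speaker  [([0.562, 0.309, 0.006], 0.73)]  (0.84, 'zt', 0.0823, [0.562, 0.2884], [0.037, 0.079], 40.3)
side  speaker_base  [([0.566, 0.308, 0.001], 0.43)]
t 7.3 tcp [0.5609 0.3094 0.0382] phi 179.9 tilt -1.0 F [-4.  -3.   5.5] gap 0.0593 gf 46.553006172180176 q7 1.07
```

View pics/s2c.png

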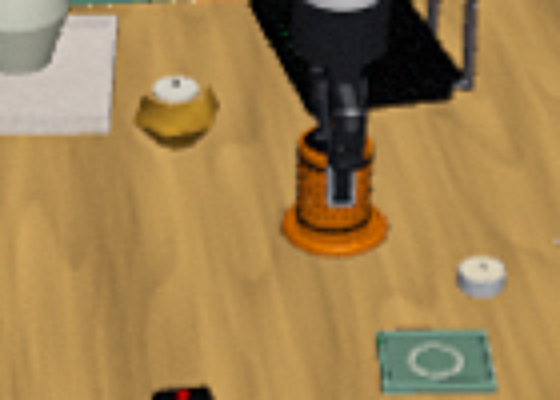

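The crop shows the speaker seated in its base ring, around (340,200). Releasing it.

apply_moves:
  commands:
    - [0,0,0,0,0.066]
    - [0,0,0,0,0.075]
    - [0,0,0,0,0.085]
    - [0,0,0,0,0.085]
    - [0,0,-0.03,0,0.085]
    - [0,0,-0.07,0,0.085]
    - [0,0,-0.11,0,0.085]
    - [0,-0.03,-0.14,0,0.085]
    - [0.01,-0.07,-0.17,0,0.085]
    - [0.02,-0.11,-0.19,0,0.085]
    - [0.03,-0.15,-0.21,0,0.085]
    - [0.04,-0.19,-0.22,0,0.085]

```text
time_s: 8.3
tool_pos: [0.5259, 0.1362, 0.2539]
tcp_rot: [-0.0, 1.0, 0.001, 0.002]
ft_force: [1.0, -0.7, 0.4]
finger_gap: 1.0
grasp_force: 0.0
```

apply_moves:
  commands:
    - [0.06,-0.4,0,0,0.085]
    - [0.06,-0.4,0,0,0.085]
    - [0.06,-0.4,0,0,0.085]
    - [0.06,-0.4,0,0,0.085]
    - [0.06,-0.4,0,0,0.085]
    - [0.06,-0.4,0,0,0.085]
    - [0.06,-0.4,0,0,0.085]
    - [0.06,-0.4,0,0,0.085]
    - [0.06,-0.4,0,0,0.085]
    - [0.06,-0.4,0,0,0.085]
    - [0.06,-0.4,0,0,0.085]
    - [0.06,-0.4,0,0,0.085]

```text
time_s: 9.3
tool_pos: [0.4646, -0.2647, 0.2517]
tcp_rot: [0.003, 1.0, -0.0, 0.0]
ft_force: [-0.6, 1.1, 0.3]
finger_gap: 0.995
grasp_force: 0.0
```

```bash
python3 -c "
from h import *
state()
meas('wrist',['earbud_case','box_cradle','tv_cradle','box_remote','tv_remote'],'w2.png')
meas('top',['speaker','speaker_base'])"
```

```text
t 9.3 tcp [ 0.4646 -0.2647  0.2517] phi 179.7 tilt -1.0 F [-0.6  1.1  0.3] gap 0.0849 gf 0.0 q7 2.13
wrist  earbud_case  [([0.384, -0.302, 0.002], 0.68)]  (0.66, 'zt', 0.0273, [0.3863, -0.3059], [0.045, 0.059], 76.6)
wrist  box_cradle  [([0.42, -0.071, -0.0], 0.71), ([0.557, -0.319, 0.003], 0.66)]  (0.98, 'zt', 0.0094, [0.6102, -0.3204], [0.056, 0.139], 88.1)
wrist  tv_cradle  [([0.604, -0.118, 0.0], 0.65)]  (0.95, 'zt', 0.0083, [0.6004, -0.1349], [0.313, 0.096], 14.9)
wrist  box_remote  [([0.464, -0.066, 0.001], 0.58)]  (0.64, 'zt', 0.0198, [0.4597, -0.0074], [0.036, 0.112], 3.7)
wrist  tv_remote  [([0.421, -0.071, 0.003], 0.82)]  (0.95, 'zt', 0.0221, [0.4205, 0.0042], [0.042, 0.15], 3.2)
top  speaker  [([0.564, 0.31, 0.003], 0.8)]  (0.59, 'zt', 0.0864, [0.56, 0.3118], [0.059, 0.056], 56.4)
top  speaker_base  [([0.56, 0.306, -0.004], 0.54)]  (0.72, 'zt', 0.0118, [0.5571, 0.3016], [0.065, 0.084], 66.0)
```

View pics/w2.png

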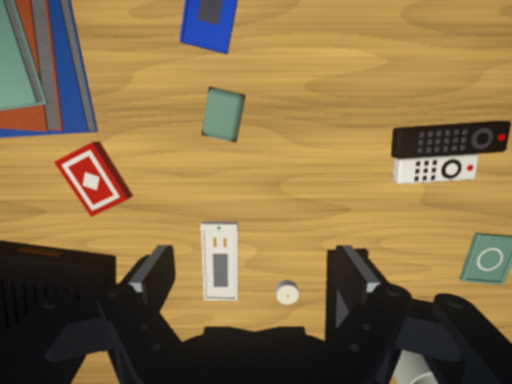

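Wrist view: the case is at (223,114), the box_cradle at (219,262) with its contacts nearest the robot, the remotes at (450,150), and the pad at (490,258). Next is the case.

apply_moves:
  commands:
    - [0.078,-0.041,0.17,13,0.085]
    - [0.078,-0.041,0.17,13,0.085]
    - [0.078,-0.041,0.17,13,0.085]
    - [0.078,-0.041,0.17,13,0.085]
    - [0.078,-0.041,0.17,13,0.085]
    - [0.078,-0.041,0.17,13,0.085]
    - [0.078,-0.041,0.17,13,0.085]
    - [0.078,-0.041,0.17,13,0.085]

```text
time_s: 10.77
tool_pos: [0.389, -0.3043, 0.083]
tcp_rot: [0.113, 0.994, -0.0, 0.001]
ft_force: [0.4, -0.2, 0.1]
finger_gap: 0.998
grasp_force: 0.0
```

```bash
python3 -c "
from h import *
state(); go(.3865,-.3055,.007,166.6)
meas('wrist',['earbud_case'])"
```

```text
t 10.77 tcp [ 0.389  -0.3043  0.083 ] phi 167.0 tilt -1.0 F [ 0.4 -0.2  0.1] gap 0.0852 gf 0.0 q7 2.19
shift [ 0.0024 -0.0017  0.076 ] turn 0.4 rows 2.0
wrist  earbud_case  [([0.388, -0.306, 0.002], 0.63)]  (0.87, 'zt', 0.0272, [0.3857, -0.3053], [0.045, 0.058], 77.2)
```

apply_moves:
  commands:
    - [0.002,-0.001,0.04,0,0.085]
    - [0.002,-0.001,0.065,0,0.085]
    - [0.002,-0.001,0.076,0,0.085]
    - [0.002,-0.001,0.076,0,0.085]
    - [0.002,-0.001,0.076,0,0.04]
    - [0.002,-0.001,0.076,0,0.04]
    - [0.002,-0.001,0.076,0,0.04]
    - [0.002,-0.001,0.076,0,0.04]
    - [0.002,-0.001,0.076,0,0.04]
    - [0.002,-0.001,0.076,0,0.04]
    - [0.002,-0.001,0.076,0,0.04]
  grip_force: 30

```text
time_s: 11.83
tool_pos: [0.3862, -0.3051, 0.0073]
tcp_rot: [0.114, 0.994, -0.001, 0.001]
ft_force: [-0.3, 0.7, 7.0]
finger_gap: 0.556
grasp_force: 31.4
```

```bash
python3 -c "
from h import *
state()"
```

```text
t 11.83 tcp [ 0.3862 -0.3051  0.0073] phi 167.0 tilt -1.0 F [-0.3  0.7  7. ] gap 0.0475 gf 31.369446516036987 q7 2.28
```

apply_moves:
  commands:
    - [0,0,-0.03,0,0.04]
    - [0,0,-0.06,0,0.04]
    - [-0.198,0.359,-0.243,-8,0.04]
    - [-0.198,0.359,-0.243,-8,0.04]
    - [-0.198,0.359,-0.243,-8,0.04]
    - [-0.198,0.359,-0.243,-8,0.04]
    - [-0.198,0.359,-0.243,-8,0.04]
    - [-0.198,0.359,-0.243,-8,0.04]
    - [-0.198,0.359,-0.243,-8,0.04]
    - [-0.198,0.359,-0.243,-8,0.04]
    - [-0.198,0.359,-0.243,-8,0.04]
    - [-0.198,0.359,-0.243,-8,0.04]

```text
time_s: 12.83
tool_pos: [0.64, -0.0195, 0.2375]
tcp_rot: [0.044, 0.999, 0.0, 0.001]
ft_force: [0.9, -0.4, -1.4]
finger_gap: 0.557
grasp_force: 31.6
```

apply_moves:
  commands:
    - [-0.01,0.02,0,0,0.04]
    - [-0.01,0.02,0,0,0.04]
    - [-0.01,0.02,0,0,0.04]

```text
time_s: 13.08
tool_pos: [0.651, -0.0003, 0.2358]
tcp_rot: [0.042, 0.999, 0.0, 0.0]
ft_force: [-0.4, -0.6, -0.2]
finger_gap: 0.552
grasp_force: 31.6
```

```bash
python3 -c "
from h import *
state()
meas('wrist',['earbud_pad','tv_cradle','tv_remote','box_remote','earbud_case','speaker_base','speaker'],'w3.png')"
```

```text
t 13.08 tcp [ 6.510e-01 -3.000e-04  2.358e-01] phi 175.1 tilt -1.0 F [-0.4 -0.6 -0.2] gap 0.0472 gf 31.609879732131958 q7 1.57
wrist  earbud_pad  [([0.605, 0.108, 0.001], 0.91)]  (0.68, 'zt', 0.0081, [0.5644, 0.2991], [0.088, 0.067], 5.4)
wrist  tv_cradle  [([0.604, -0.119, 0.003], 0.76)]  (0.87, 'zt', 0.0082, [0.6771, -0.0853], [0.178, 0.117], 2.9)
wrist  tv_remote  [([0.462, -0.06, -0.002], 0.35)]  (0.62, 'zt', 0.0198, [0.4451, -0.0518], [0.029, 0.003], 87.6)
wrist  box_remote  [([0.465, -0.061, -0.001], 0.92)]  (0.56, 'zt', 0.0203, [0.4614, -0.0069], [0.036, 0.108], 3.7)
wrist  earbud_case  [([0.651, 0.003, 0.231], 0.89)]  (0.63, 'zt', 0.2556, [0.6513, -0.0005], [0.046, 0.059], 85.5)
wrist  speaker_base  []  (0.91, 'zt', 0.008, [0.5642, 0.2987], [0.088, 0.066], 4.1)
wrist  speaker  [([0.464, -0.062, -0.003], 0.63), ([0.562, 0.312, 0.008], 0.57)]  (0.59, 'zt', 0.0602, [0.5663, 0.2849], [0.047, 0.013], 10.2)
```

View pics/w3.png

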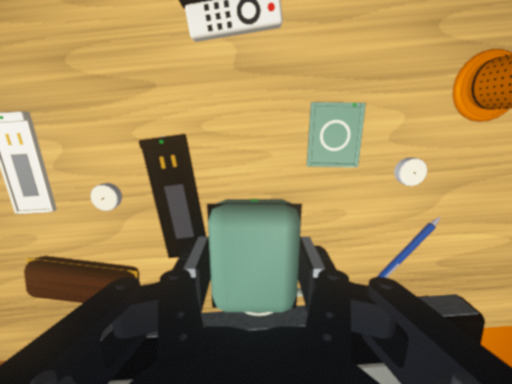

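The picture shows the case square in the grip at (255,255), the pad at (336,134), the tv_cradle at (173,195) with its contacts at (167,160), and the box_cradle at far left. I'll measure the pad and tv_cradle by colour.

```bash
cat >> h.py <<'E'
def blob(info,p,seed,z,tol=25,win=70):
    b=cv2.GaussianBlur(p,(3,3),0).copy(); m=np.zeros((386,514),np.uint8)
    cv2.floodFill(b,m,seed,(0,0,0),(tol,)*3,(tol,)*3,4|cv2.FLOODFILL_MASK_ONLY|cv2.FLOODFILL_FIXED_RANGE|(255<<8))
    m=cv2.morphologyEx(m[1:-1,1:-1],cv2.MORPH_CLOSE,np.ones((9,9)))
    m=cv2.morphologyEx(m,cv2.MORPH_OPEN,np.ones((5,5)))
    k=max(cv2.findContours(m,0,1)[0],key=cv2.contourArea).reshape(-1,2)
    w=plane(info,k,z)[:,:2]; r=cv2.minAreaRect(w.astype(np.float32)); return np.round(r[0],4),np.round(r[1],4),round(r[2],1),k.min(0),k.max(0)
E
python3 -c "
from h import *
info=camera_info('wrist'); p,d=grab_frame('wrist')
for s in [(320,112),(355,112),(345,160)]:
  for tol in (25,40): print('pad',blob(info,p,s,.009,tol))
for s in [(155,150),(186,225)]:
  for tol in (20,30,45): print('tv',blob(info,p,s,.009,tol))
"
```

```text
pad (array([0.608 , 0.1113]), array([0.0691, 0.0814]), 84.3, array([309, 102], dtype=int32), array([365, 165], dtype=int32))
pad (array([0.6081, 0.1112]), array([0.0712, 0.0835]), 84.3, array([308, 101], dtype=int32), array([366, 166], dtype=int32))
pad (array([0.6079, 0.1113]), array([0.0692, 0.0811]), 84.8, array([309, 102], dtype=int32), array([365, 165], dtype=int32))
pad (array([0.6085, 0.1114]), array([0.0707, 0.0827]), 84.6, array([308, 102], dtype=int32), array([366, 166], dtype=int32))
pad (array([0.6085, 0.1115]), array([0.0694, 0.082 ]), 84.3, array([309, 102], dtype=int32), array([365, 166], dtype=int32))
pad (array([0.6085, 0.1113]), array([0.0716, 0.0824]), 85.0, array([308, 102], dtype=int32), array([366, 166], dtype=int32))
tv (array([ 0.7087, -0.1994]), array([0.2534, 0.2605]), 82.3, array([ 43, 136], dtype=int32), array([209, 304], dtype=int32))
tv (array([ 0.8105, -0.0416]), array([0.8502, 0.4267]), 85.0, array([  0, 136], dtype=int32), array([485, 383], dtype=int32))
tv (array([ 0.8132, -0.0129]), array([0.9076, 0.4269]), 85.0, array([  0, 136], dtype=int32), array([511, 383], dtype=int32))
tv (array([ 0.6966, -0.1112]), array([0.0791, 0.0261]), 2.8, array([167, 185], dtype=int32), array([193, 237], dtype=int32))
tv (array([ 0.6969, -0.1112]), array([0.0809, 0.0278]), 2.7, array([166, 185], dtype=int32), array([194, 238], dtype=int32))
tv (array([ 0.7849, -0.0116]), array([0.2358, 0.2563]), 89.2, array([165, 184], dtype=int32), array([333, 331], dtype=int32))
```

apply_moves:
  commands:
    - [0.02,0.04,0.0,0.6,0.04]
    - [0.04,0.08,0.03,0.6,0.04]
    - [0.053,0.107,0.06,0.6,0.04]
    - [0.053,0.107,0.1,0.6,0.04]
    - [0.053,0.107,0.14,0.6,0.04]
    - [0.053,0.107,0.175,0.6,0.04]
    - [0.053,0.107,0.186,0.6,0.04]
    - [0.053,0.107,0.186,0.6,0.04]
    - [0.053,0.107,0.186,0.6,0.04]
    - [0.053,0.107,0.186,0.6,0.04]

```text
time_s: 14.72
tool_pos: [0.6099, 0.1089, 0.0522]
tcp_rot: [0.05, 0.999, 0.001, 0.002]
ft_force: [-0.2, -0.1, -0.2]
finger_gap: 0.556
grasp_force: 31.6
```

```bash
python3 -c "
from h import *
state(); go(.6075,.1112,.0115,174.5)"
```

```text
t 14.72 tcp [0.6099 0.1089 0.0522] phi 174.3 tilt -1.0 F [-0.2 -0.1 -0.2] gap 0.0475 gf 31.576926112174988 q7 1.43
shift [0.0028 0.002  0.0407] turn -0.2 rows 1.0
```

apply_moves:
  commands:
    - [0.002,0.001,0.015,0,0.04]
    - [0.002,0.001,0.028,0,0.04]
    - [0.002,0.001,0.034,0,0.04]
    - [0.002,0.001,0.038,0,0.04]
    - [0.002,0.001,0.0405,0,0.04]
    - [0.002,0.001,0.0405,0,0.04]
    - [0.002,0.001,0.0405,0,0.04]

```text
time_s: 15.3
tool_pos: [0.6059, 0.1102, 0.0121]
tcp_rot: [0.049, 0.999, 0.001, -0.0]
ft_force: [-8.2, -0.9, 18.7]
finger_gap: 0.552
grasp_force: 34.2
```

```bash
python3 -c "
from h import *
state(); meas('side',['earbud_case','earbud_pad'],'s3.png')
p=cv2.imread('pics/s3.png'); cv2.imwrite('pics/s3c.png',cv2.resize(p[140:240,240:380],None,fx=4,fy=4))"
```

```text
t 15.3 tcp [0.6059 0.1102 0.0121] phi 174.3 tilt -1.0 F [-8.2 -0.9 18.7] gap 0.0471 gf 34.19875681400299 q7 1.45
side  earbud_case  [([0.603, 0.109, 0.01], 0.57)]  (0.67, 'zt', 0.0344, [0.6063, 0.0904], [0.07, 0.058], 79.5)
side  earbud_pad  [([0.603, 0.111, -0.003], 0.62)]  (0.61, 'zt', 0.0107, [0.6104, 0.1056], [0.071, 0.084], 83.1)
```

View pics/s3c.png

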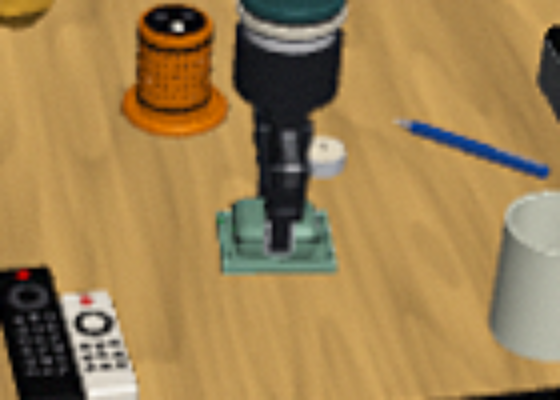

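The crop shows the case inside the pad (275,240) at about floor height, and the remotes are untouched. Releasing, then backing off to view.

apply_moves:
  commands:
    - [0,0,-0.001,0,0.052]
    - [0,0,-0.001,0,0.06]
    - [0,0,-0.001,0,0.07]
    - [0,0,-0.002,0,0.075]
    - [0,0,-0.03,0,0.075]
    - [0,0,-0.07,0,0.075]
    - [0,0,-0.11,0,0.04]
    - [0,0,-0.15,0,0]
    - [0,-0.03,-0.15,0,0]
    - [0.05,-0.06,-0.15,0,0]
    - [0.08,-0.06,-0.15,0,0]
    - [0.08,-0.06,-0.15,0,0]

```text
time_s: 16.55
tool_pos: [0.5113, 0.0558, 0.1571]
tcp_rot: [0.051, 0.999, -0.001, -0.005]
ft_force: [-0.2, 0.5, -0.6]
finger_gap: 0.019
grasp_force: 0.0
```

```bash
python3 -c "
from h import *
state()
i,p,d=meas('wrist',['earbud_case','earbud_pad','box_remote','tv_remote'],'w4.png')
meas('top',['earbud_case','earbud_pad'])"
```

```text
t 16.55 tcp [0.5113 0.0558 0.1571] phi 174.2 tilt -0.9999 F [-0.2  0.5 -0.6] gap 0.0016 gf 0.0 q7 1.43
wrist  earbud_case  [([0.605, -0.115, 0.005], 0.35)]  (0.71, 'zt', 0.0322, [0.5564, 0.105], [0.118, 0.049], 8.8)
wrist  earbud_pad  []  (0.96, 'zt', 0.0081, [0.5662, 0.1138], [0.129, 0.071], 6.6)
wrist  box_remote  [([0.466, -0.061, -0.001], 0.65), ([0.42, -0.07, 0.001], 0.27)]  (0.97, 'zt', 0.0199, [0.4602, -0.0066], [0.036, 0.109], 3.6)
wrist  tv_remote  [([0.423, -0.074, 0.001], 0.85)]  (0.74, 'zt', 0.0219, [0.42, 0.0054], [0.042, 0.148], 3.7)
top  earbud_case  [([0.605, 0.107, 0.006], 0.56)]  (0.43, 'zt', 0.035, [0.6053, 0.127], [0.017, 0.056], 79.8)
top  earbud_pad  [([0.604, 0.112, -0.001], 0.43)]  (0.73, 'zt', 0.0112, [0.609, 0.1332], [0.035, 0.086], 79.1)
```

View pics/w4.png

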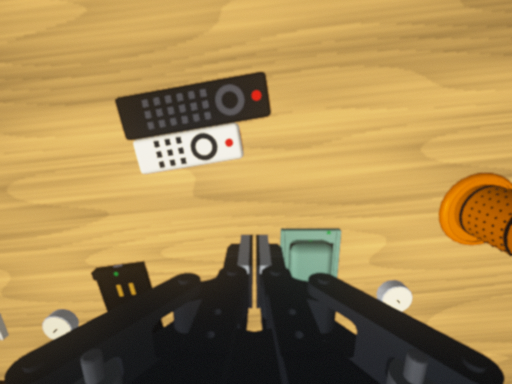

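The view shows the case seated in its pad at (310,250), and the closed fingers at (253,260). The white remote's free head end is at (240,141).

apply_moves:
  commands:
    - [0.056,0.017,0.03,-9.4,0]
    - [0.056,0.017,0.06,-9.4,0]
    - [0.056,0.017,0.09,-9.4,0]
    - [0.056,0.017,0.115,-9.4,0]
    - [0.056,0.017,0.115,-9.4,0]
    - [0.056,0.017,0.115,-9.4,0]
    - [0.056,0.017,0.115,-9.4,0]

```text
time_s: 17.83
tool_pos: [0.4674, 0.0807, 0.0452]
tcp_rot: [-0.032, 0.999, 0.0, 0.001]
ft_force: [0.3, -0.4, 0.5]
finger_gap: -0.001
grasp_force: 0.0
```

```bash
python3 -c "
from h import *
state(); go(.457,.078,.008,183.6); meas('wrist',['box_remote','tv_remote'])"
```

```text
t 17.83 tcp [0.4674 0.0807 0.0452] phi -176.3 tilt -1.0 F [ 0.3 -0.4  0.5] gap -0.0001 gf 0.0 q7 1.58
shift [ 0.0106 -0.0021  0.0371] turn 0.1 rows 1.0
wrist  box_remote  [([0.464, -0.063, -0.002], 0.93)]  (0.86, 'zt', 0.0199, [0.4593, -0.0067], [0.036, 0.109], 3.7)
wrist  tv_remote  [([0.418, -0.073, 0.0], 0.8)]  (0.56, 'zt', 0.0218, [0.4206, 0.0051], [0.042, 0.149], 3.7)
```

apply_moves:
  commands:
    - [0.0095,0.0,0.02,0,0]
    - [0.0095,0.0,0.037,0,0]
    - [0.0095,0.0,0.037,0,0]
    - [0.0095,-0.012,0.037,0,0]
    - [0.0095,-0.024,0.037,0,0]
    - [0.0095,-0.036,0.037,0,0]
    - [0.0095,-0.05,0.037,0,0]
    - [0.0095,-0.064,0.037,0,0]
    - [0.0095,-0.076,0.037,0,0]
    - [0.0095,-0.087,0.037,0,0]
    - [0.0095,-0.094,0.037,0,0]
    - [0.0095,-0.094,0.037,0,0]

```text
time_s: 19.08
tool_pos: [0.4636, -0.0152, 0.008]
tcp_rot: [-0.031, 1.0, -0.0, 0.001]
ft_force: [-0.1, 0.5, 0.3]
finger_gap: -0.002
grasp_force: 0.0
```

```bash
python3 -c "
from h import *
state(); meas('wrist',['box_remote','tv_remote'],'w5.png'); meas('top',['box_remote','tv_remote'])"
```

```text
t 19.08 tcp [ 0.4636 -0.0152  0.008 ] phi -176.4 tilt -1.0 F [-0.1  0.5  0.3] gap -0.0002 gf 0.0 q7 1.79
wrist  box_remote  [([0.471, -0.141, -0.001], 0.6)]  (0.83, 'zt', 0.0198, [0.4639, -0.0835], [0.039, 0.11], 4.9)
wrist  tv_remote  [([0.422, -0.072, -0.001], 0.57)]  (0.93, 'zt', 0.0218, [0.4199, 0.0051], [0.041, 0.149], 3.6)
top  box_remote  [([0.471, -0.135, -0.002], 0.55)]  (0.71, 'zt', 0.0107, [0.6102, -0.3169], [0.057, 0.139], 88.0)
top  tv_remote  []  (0.64, 'zt', 0.0253, [0.4155, 0.0436], [0.074, 0.04], 89.9)
```

View pics/w5.png

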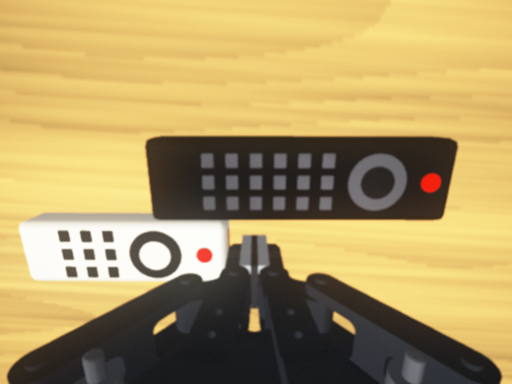

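The white remote slid out: its foot is at pixel (25,250), its head at (225,245), and about 69 mm of it is clear of the black remote's foot. I'll lift, turn, open and re-measure.

apply_moves:
  commands:
    - [0,0.004,0,0,0]
    - [0,0.004,-0.04,0,0]
    - [0,0.004,-0.08,0,0.04]
    - [0.004,-0.03,-0.12,20,0.07]
    - [0.004,-0.06,-0.14,40,0.07]
    - [0.004,-0.09,-0.14,60,0.07]
    - [0.004,-0.09,-0.14,80,0.07]
    - [0.004,-0.09,-0.14,89.3,0.07]
    - [0.004,-0.09,-0.14,89.3,0.07]
    - [0.004,-0.09,-0.14,89.3,0.07]
    - [0.004,-0.09,-0.14,89.3,0.07]
    - [0.004,-0.09,-0.14,89.3,0.07]

```text
time_s: 20.58
tool_pos: [0.4645, -0.1033, 0.147]
tcp_rot: [0.508, 0.861, 0.0, -0.0]
ft_force: [0.2, -0.4, -0.5]
finger_gap: 0.821
grasp_force: 0.0
```

apply_moves:
  commands:
    - [0,0,0,20,0.07]
    - [0,0,0,20,0.07]
    - [0,0,0,20,0.07]
    - [0,0,0,20,0.07]

```text
time_s: 20.92
tool_pos: [0.4645, -0.1032, 0.1469]
tcp_rot: [0.648, 0.761, -0.0, -0.0]
ft_force: [0.2, 0.1, 0.1]
finger_gap: 0.82
grasp_force: 0.0
```

```bash
python3 -c "
from h import *
state(); meas('wrist',['box_remote','tv_remote'],'w6.png'); meas('top',['box_remote','tv_remote']);meas('side',['box_remote','tv_remote'])"
```

```text
t 20.92 tcp [ 0.4645 -0.1032  0.1469] phi 99.2 tilt -1.0 F [0.2 0.1 0.1] gap 0.07 gf 0.0 q7 0.58
wrist  box_remote  [([0.471, -0.136, -0.002], 0.59)]  (0.83, 'zt', 0.0199, [0.4655, -0.0837], [0.036, 0.11], 3.5)
wrist  tv_remote  [([0.421, -0.072, -0.001], 0.63)]  (0.59, 'zt', 0.0221, [0.4206, -0.0025], [0.042, 0.134], 3.5)
top  box_remote  [([0.47, -0.137, 0.002], 0.55)]  (0.56, 'zt', 0.0232, [0.4628, -0.0703], [0.035, 0.083], 3.3)
top  tv_remote  [([0.423, -0.07, -0.001], 0.71)]  (0.7, 'zt', 0.0551, [0.4466, 0.4646], [0.048, 0.036], 76.9)
side  box_remote  [([0.464, -0.139, 0.0], 0.81)]  (0.8, 'zt', 0.0225, [0.4674, -0.0873], [0.035, 0.111], 2.2)
side  tv_remote  [([0.421, -0.068, 0.002], 0.61)]  (0.93, 'zt', 0.0247, [0.422, 0.0013], [0.041, 0.155], 3.4)
```

apply_moves:
  commands:
    - [-0.004,0.002,0.03,5.7,0.062]
    - [-0.004,0.002,0.07,5.7,0.062]
    - [-0.004,0.002,0.105,5.7,0.062]
    - [-0.004,0.002,0.13,5.7,0.062]
    - [-0.004,0.002,0.141,5.7,0.062]
    - [-0.004,0.002,0.141,5.7,0.062]
    - [-0.004,0.002,0.141,5.7,0.028]
    - [-0.004,0.002,0.141,5.7,0.028]
    - [-0.004,0.002,0.141,5.7,0.028]
    - [-0.004,0.002,0.141,5.7,0.028]
    - [-0.004,0.002,0.141,5.7,0.028]
    - [-0.004,0.002,0.141,5.7,0.028]
  grip_force: 40

```text
time_s: 22.67
tool_pos: [0.4687, -0.1075, 0.0077]
tcp_rot: [0.685, 0.729, 0.001, 0.001]
ft_force: [-1.4, -1.2, 8.0]
finger_gap: 0.405
grasp_force: 40.8
```

apply_moves:
  commands:
    - [0,0,0,0,0.028]
    - [0,0,-0.02,0,0.028]
    - [0,0,-0.05,0,0.028]
    - [-0.02,0,-0.09,6,0.028]
    - [-0.05,0,-0.12,12,0.028]
    - [-0.08,0,-0.15,18,0.028]
    - [-0.08,0,-0.15,24,0.028]
    - [-0.08,0,-0.15,30,0.028]
    - [-0.08,0,-0.15,36,0.028]
    - [-0.08,0,-0.15,42,0.028]
    - [-0.08,0,-0.15,48,0.028]
    - [-0.08,0,-0.15,48,0.028]

```text
time_s: 23.67
tool_pos: [0.4724, -0.1868, 0.1566]
tcp_rot: [0.922, 0.386, 0.0, 0.0]
ft_force: [-0.4, -0.2, -1.0]
finger_gap: 0.409
grasp_force: 40.4
```

```bash
python3 -c "
from h import *
state(); i,p,d=meas('wrist',['box_remote','box_cradle','tv_cradle'],'w7.png'); go(.5925,-.319,.1,-1.5)"
```

```text
t 23.67 tcp [ 0.4724 -0.1868  0.1566] phi 45.5 tilt -1.0 F [-0.4 -0.2 -1. ] gap 0.0349 gf 40.403199791908264 q7 -0.04
wrist  box_remote  [([0.452, -0.21, 0.147], 0.62)]  (0.71, 'zt', 0.1687, [0.4896, -0.1689], [0.11, 0.036], 46.2)
wrist  box_cradle  [([0.558, -0.319, 0.001], 0.78), ([0.603, -0.115, 0.003], 0.51)]  (0.85, 'zt', 0.0082, [0.6113, -0.3189], [0.058, 0.139], 88.3)
wrist  tv_cradle  [([0.605, -0.116, 0.004], 0.69)]  (0.68, 'zt', 0.0125, [0.6357, -0.1157], [0.092, 0.062], 2.8)
shift [-0.0103  0.1781  0.0561] turn 47.2 rows 5.0
```

View pics/w7.png

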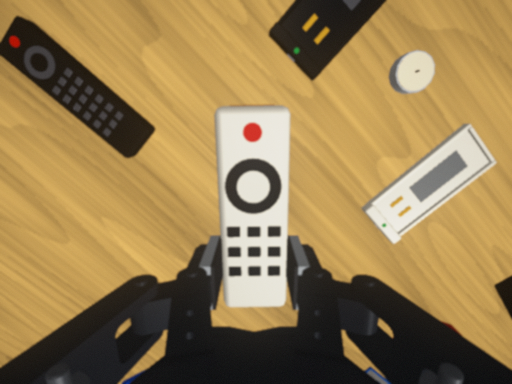

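The view shows the white remote centred in the grip, with its red button up at (252,132) and its foot by the palm. The box_cradle is at (430,182) with its contacts at (398,205). Moving over the cradle.

apply_moves:
  commands:
    - [-0.002,0.03,0.0,7,0.028]
    - [-0.004,0.06,0.0,14,0.028]
    - [-0.006,0.09,0.0,21,0.028]
    - [-0.008,0.12,0.0,28,0.028]
    - [-0.01,0.15,0.0,35,0.028]
    - [-0.0114,0.1764,0.02,42,0.028]
    - [-0.0114,0.1764,0.05,47.2,0.028]
    - [-0.0114,0.1764,0.08,47.2,0.028]
    - [-0.0114,0.1764,0.107,47.2,0.028]
    - [-0.0114,0.1764,0.107,47.2,0.028]
    - [-0.0114,0.1764,0.107,47.2,0.028]
    - [-0.0114,0.1764,0.107,47.2,0.028]

```text
time_s: 25.02
tool_pos: [0.591, -0.3196, 0.0506]
tcp_rot: [1.0, -0.014, 0.001, 0.001]
ft_force: [-0.2, 0.3, 0.7]
finger_gap: 0.407
grasp_force: 40.4
```

```bash
python3 -c "
from h import *
state(); i,p,d=meas('wrist',['box_remote'],'w8.png'); state(); go(.5902,-.3186,.013,-1.7)
p=cv2.imread('pics/w8.png'); cv2.imwrite('pics/w8c.png',p)"
```

```text
t 25.02 tcp [ 0.591  -0.3196  0.0506] phi -1.6 tilt -1.0 F [-0.2  0.3  0.7] gap 0.0348 gf 40.41366934776306 q7 -0.53
wrist  box_remote  [([0.558, -0.318, 0.04], 0.62)]  (0.77, 'zt', 0.0627, [0.6154, -0.319], [0.036, 0.11], 89.1)
t 25.17 tcp [ 0.5915 -0.3194  0.0513] phi -1.6 tilt -1.0 F [ 0.1  0.3 -0.8] gap 0.0346 gf 40.41936278343201 q7 -0.53
shift [-0.0014 -0.0008  0.0383] turn 0.1 rows 1.0
```

View pics/w8.png

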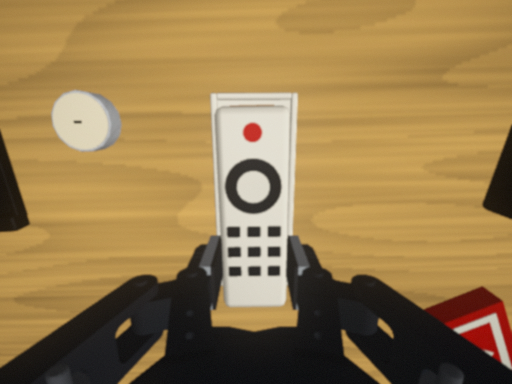

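The remote lines up over the cradle, centred at (254,200) within the white lips. Lowering.

apply_moves:
  commands:
    - [-0.001,0,0.015,0,0.028]
    - [-0.001,0,0.026,0,0.028]
    - [-0.001,0,0.032,0,0.028]
    - [-0.001,0,0.036,0,0.028]
    - [-0.001,0,0.038,0,0.028]
    - [-0.001,0,0.038,0,0.028]
    - [-0.001,0,0.038,0,0.028]

```text
time_s: 25.75
tool_pos: [0.5886, -0.3177, 0.0126]
tcp_rot: [1.0, -0.014, -0.001, -0.002]
ft_force: [-6.8, 6.6, 17.0]
finger_gap: 0.403
grasp_force: 42.7
```

```bash
python3 -c "
from h import *
state(); meas('wrist',['box_remote']); meas('side',['box_remote']);state()"
```

```text
t 25.75 tcp [ 0.5886 -0.3177  0.0126] phi -1.6 tilt -1.0 F [-6.8  6.6 17. ] gap 0.0344 gf 42.669174671173096 q7 -0.5
wrist  box_remote  [([0.558, -0.314, 0.005], 0.6)]  (0.64, 'zt', 0.0249, [0.6133, -0.3171], [0.036, 0.109], 89.1)
side  box_remote  [([0.553, -0.317, 0.007], 0.91)]  (0.81, 'zt', 0.0283, [0.6128, -0.3193], [0.04, 0.11], 89.4)
t 26.05 tcp [ 0.5886 -0.3177  0.0127] phi -1.6 tilt -1.0 F [-7.   6.  17.2] gap 0.0347 gf 42.6499217748642 q7 -0.5
```

apply_moves:
  commands:
    - [0,0,-0.001,0,0.042]
    - [0,0,-0.001,0,0.05]
    - [0,0,-0.001,0,0.06]
    - [0,0,-0.002,0,0.065]
    - [0,0,-0.03,0,0.065]
    - [0,0,-0.07,0,0.065]
    - [-0.015,-0.03,-0.11,-7,0.065]
    - [-0.03,-0.06,-0.15,-14,0.065]
    - [-0.05,-0.09,-0.15,-21,0.065]
    - [-0.065,-0.12,-0.15,-28,0.065]
    - [-0.08,-0.15,-0.15,-35,0.065]
    - [-0.095,-0.18,-0.15,-42,0.065]

```text
time_s: 27.05
tool_pos: [0.4985, -0.1342, 0.1612]
tcp_rot: [0.937, 0.348, 0.0, -0.0]
ft_force: [0.7, 0.1, -0.2]
finger_gap: 0.76
grasp_force: 0.0
```

```bash
python3 -c "
from h import *
state(); go(.4203,.005,.15,93.6); meas('side',['box_remote'])"
```

```text
t 27.05 tcp [ 0.4985 -0.1342  0.1612] phi 40.8 tilt -1.0 F [ 0.7  0.1 -0.2] gap 0.0649 gf 0.0 q7 -0.21
shift [ 0.0317 -0.1565  0.0112] turn -52.8 rows 4.0
side  box_remote  [([0.553, -0.316, 0.004], 0.75)]  (0.81, 'zt', 0.0282, [0.6137, -0.3198], [0.038, 0.111], 89.5)
```

apply_moves:
  commands:
    - [0.0317,-0.1565,0.0112,-52.8,0.065]
    - [0.0317,-0.1565,0.0112,-52.8,0.065]
    - [0.0317,-0.1565,0.0112,-52.8,0.065]
    - [0.0317,-0.1565,0.0112,-52.8,0.065]
    - [0.0317,-0.1565,0.0112,-52.8,0.065]
    - [0.0317,-0.1565,0.0112,-52.8,0.065]
    - [0.0317,-0.1565,0.0112,-52.8,0.065]
    - [0.0317,-0.1565,0.0112,-52.8,0.065]
    - [0.0317,-0.1565,0.0112,-52.8,0.065]
    - [0.0317,-0.1565,0.0112,-52.8,0.065]

```text
time_s: 28.03
tool_pos: [0.4229, 0.0024, 0.1499]
tcp_rot: [0.689, 0.725, -0.0, 0.0]
ft_force: [-0.7, 0.7, 0.2]
finger_gap: 0.762
grasp_force: 0.0
```

```bash
python3 -c "
from h import *
state(); meas('wrist',['tv_remote']); state(); go(.4203,.005,.007,93.6)"
```

```text
t 28.03 tcp [0.4229 0.0024 0.1499] phi 92.9 tilt -1.0 F [-0.7  0.7  0.2] gap 0.0651 gf 0.0 q7 0.23
wrist  tv_remote  [([0.416, -0.07, -0.002], 0.77)]  (0.92, 'zt', 0.0219, [0.4194, 0.0058], [0.042, 0.149], 3.0)
t 28.18 tcp [0.4224 0.003  0.1498] phi 93.0 tilt -1.0 F [-0.2  0.3  0.5] gap 0.0654 gf 0.0 q7 0.23
shift [ 0.0022 -0.002   0.1428] turn -0.6 rows 4.0
```

apply_moves:
  commands:
    - [0.002,-0.0025,0.03,-0.3,0.065]
    - [0.002,-0.0025,0.07,-0.3,0.065]
    - [0.002,-0.0025,0.105,-0.3,0.065]
    - [0.002,-0.0025,0.13,-0.3,0.065]
    - [0.002,-0.0025,0.143,-0.3,0.065]
    - [0.002,-0.0025,0.143,-0.3,0.065]
    - [0.002,-0.0025,0.143,-0.3,0.034]
    - [0.002,-0.0025,0.143,-0.3,0.034]
    - [0.002,-0.0025,0.143,-0.3,0.034]
    - [0.002,-0.0025,0.143,-0.3,0.034]
    - [0.002,-0.0025,0.143,-0.3,0.034]
    - [0.002,-0.0025,0.143,-0.3,0.034]
  grip_force: 40

```text
time_s: 29.18
tool_pos: [0.4204, 0.0058, 0.0077]
tcp_rot: [0.685, 0.728, 0.001, 0.0]
ft_force: [-0.9, -0.4, 9.2]
finger_gap: 0.483
grasp_force: 41.6
```

apply_moves:
  commands:
    - [0,0,0,0,0.034]
    - [0,0,-0.02,0,0.034]
    - [0,0,-0.05,0,0.034]
    - [0,0.02,-0.08,6,0.034]
    - [0,0.05,-0.12,12,0.034]
    - [0,0.08,-0.15,18,0.034]
    - [0,0.11,-0.15,24,0.034]
    - [0,0.13,-0.15,30,0.034]
    - [0,0.13,-0.15,36,0.034]
    - [0,0.13,-0.15,42,0.034]
    - [0,0.13,-0.15,48,0.034]
    - [0,0.13,-0.15,48,0.034]

```text
time_s: 30.18
tool_pos: [0.549, 0.0137, 0.1567]
tcp_rot: [0.923, 0.386, -0.0, 0.0]
ft_force: [0.9, -0.9, -1.1]
finger_gap: 0.48
grasp_force: 41.2
```

```bash
python3 -c "
from h import *
state(); i,p,d=meas('wrist',['tv_remote','tv_cradle'],'w9.png');state()"
```

```text
t 30.18 tcp [0.549  0.0137 0.1567] phi 45.4 tilt -1.0 F [ 0.9 -0.9 -1.1] gap 0.041 gf 41.15808427333832 q7 -0.36
wrist  tv_remote  []  (0.74, 'zt', 0.1707, [0.5606, 0.0254], [0.118, 0.042], 45.2)
wrist  tv_cradle  [([0.602, -0.116, 0.004], 0.72)]  (0.57, 'zt', 0.0079, [0.6794, -0.1134], [0.179, 0.064], 2.5)
t 30.43 tcp [0.5492 0.0136 0.157 ] phi 45.6 tilt -1.0 F [-0.7  0.  -1.2] gap 0.0407 gf 41.159183979034424 q7 -0.36
```

View pics/w9.png

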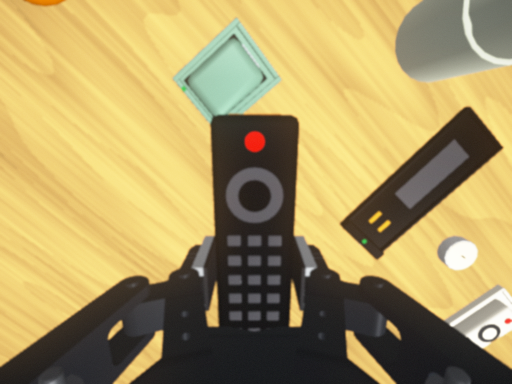

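The view shows the black remote gripped mid-length with its red button at (254,141). The tv_cradle is at (420,182) with its contacts at (380,220), and the mug is at (470,35). I'll refine the cradle pose.

```bash
python3 -c "
from h import *
info=camera_info('wrist'); p,d=grab_frame('wrist')
for x in finder.silhouettes('wrist','tv_cradle')[:1]:
  m=x['mask'].astype(np.uint8); k=max(cv2.findContours(m,0,1)[0],key=cv2.contourArea).reshape(-1,2)
  print(cv2.minAreaRect(plane(info,k,.008)[:,:2].astype(np.float32)))
g=(p.max(2)<75).astype(np.uint8); g=cv2.morphologyEx(g,cv2.MORPH_OPEN,np.ones((3,3))); g=cv2.morphologyEx(g,cv2.MORPH_CLOSE,np.ones((7,7)))
n,l,s,c=cv2.connectedComponentsWithStats(g); i=l[195,375]; i=i or l[215,400]; print(i,s[i])
k=max(cv2.findContours((l==i).astype(np.uint8),0,1)[0],key=cv2.contourArea).reshape(-1,2)
r=cv2.minAreaRect(plane(info,k,.009)[:,:2].astype(np.float32)); print(r)
gold=((p[:,:,0]>150)&(p[:,:,2]<90)&(l*0==0)).astype(np.uint8); n,l2,s2,c2=cv2.connectedComponentsWithStats(gold)
for j in range(1,n):
  if s2[j,4]>15 and 340<c2[j][0]<420 and 180<c2[j][1]<260: print(s2[j],plane(info,[c2[j]],.005))
"
```

```text
((0.678560197353363, -0.11128169298171997), (0.1788657009601593, 0.06896521151065826), 3.1137189865112305)
1 [ 342  109  158  148 6754]
((0.679043710231781, -0.11108865588903427), (0.17369388043880463, 0.06284581124782562), 3.425086498260498)
[368 212  14  12  78] [[ 0.62392395 -0.10785444  0.005     ]]
[377 221  13  12  75] [[ 0.62485037 -0.12380407  0.005     ]]
```

apply_moves:
  commands:
    - [0.001,0.03,0.0,7,0.034]
    - [0.001,0.06,0.0,14,0.034]
    - [0.002,0.09,0.0,21,0.034]
    - [0.002,0.12,0.0,28,0.034]
    - [0.003,0.15,0.0,35,0.034]
    - [0.003,0.184,0.02,42,0.034]
    - [0.003,0.184,0.05,42.4,0.034]
    - [0.003,0.184,0.08,42.4,0.034]
    - [0.003,0.184,0.107,42.4,0.034]
    - [0.003,0.184,0.107,42.4,0.034]
    - [0.003,0.184,0.107,42.4,0.034]
    - [0.003,0.184,0.107,42.4,0.034]

```text
time_s: 31.53
tool_pos: [0.6836, -0.114, 0.0516]
tcp_rot: [1.0, 0.027, 0.001, 0.0]
ft_force: [-0.5, -0.4, -0.1]
finger_gap: 0.482
grasp_force: 41.2
```

```bash
python3 -c "
from h import *
state(); i,p,d=meas('wrist',['tv_remote','tv_cradle'],'w10.png');state(); go(.6826,-.1128,.0128,3.2)"
```

```text
t 31.53 tcp [ 0.6836 -0.114   0.0516] phi 3.1 tilt -1.0 F [-0.5 -0.4 -0.1] gap 0.0412 gf 41.22955083847046 q7 -0.77
wrist  tv_remote  []  (0.8, 'zt', 0.0656, [0.6997, -0.1123], [0.118, 0.042], 2.9)
wrist  tv_cradle  []  (0.56, 'zt', 0.0083, [0.7218, -0.1114], [0.094, 0.062], 2.8)
t 31.78 tcp [ 0.6835 -0.1133  0.0516] phi 3.1 tilt -1.0 F [ 0.9 -0.1 -1.9] gap 0.0411 gf 41.229790449142456 q7 -0.77
shift [-0.001  -0.0006  0.0387] turn -0.1 rows 1.0
```

View pics/w10.png

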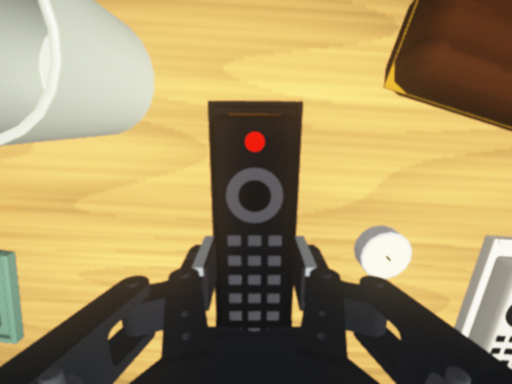

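The remote is centred over the black cradle, with the cradle's lip showing evenly around the head end (210–302,100). Lowering.

apply_moves:
  commands:
    - [-0.0005,0,0.015,0,0.034]
    - [-0.0005,0,0.026,0,0.034]
    - [-0.0005,0,0.032,0,0.034]
    - [-0.0005,0,0.036,0,0.034]
    - [-0.0005,0,0.0385,0,0.034]
    - [-0.0005,0,0.0385,0,0.034]
    - [-0.0005,0,0.0385,0,0.034]

```text
time_s: 32.37
tool_pos: [0.681, -0.1129, 0.0129]
tcp_rot: [1.0, 0.027, -0.001, -0.001]
ft_force: [-9.2, 4.3, 16.3]
finger_gap: 0.478
grasp_force: 43.2
```

```bash
python3 -c "
from h import *
state(); meas('wrist',['tv_remote']); meas('side',['tv_remote']);state()"
```

```text
t 32.37 tcp [ 0.681  -0.1129  0.0129] phi 3.1 tilt -1.0 F [-9.2  4.3 16.3] gap 0.0408 gf 43.21071445941925 q7 -0.75
wrist  tv_remote  []  (0.86, 'zt', 0.0269, [0.6969, -0.1112], [0.118, 0.042], 2.9)
side  tv_remote  [([0.603, -0.113, 0.005], 0.64)]  (0.57, 'zt', 0.0301, [0.6821, -0.1156], [0.148, 0.046], 4.4)
t 32.67 tcp [ 0.681  -0.1129  0.0129] phi 3.1 tilt -1.0 F [-8.4  4.2 16.6] gap 0.0407 gf 43.17353367805481 q7 -0.75
```

Top is at 0.027 (5 + 22 mm), so it's seated. Releasing and rising clear.

apply_moves:
  commands:
    - [0,0,-0.001,0,0.046]
    - [0,0,-0.001,0,0.054]
    - [0,0,-0.001,0,0.06]
    - [0,0,-0.002,0,0.065]
    - [0,0,-0.03,0,0.065]
    - [0,0,-0.07,0,0.065]
    - [0,0,-0.11,0,0.065]
    - [0,0,-0.15,0,0.065]
    - [-0.04,0,-0.19,0,0.065]
    - [-0.08,0,-0.21,0,0.065]
    - [-0.12,0,-0.21,0,0.065]
    - [-0.16,0,-0.21,0,0.065]

```text
time_s: 33.67
tool_pos: [0.5338, -0.1223, 0.2221]
tcp_rot: [1.0, 0.027, 0.001, 0.0]
ft_force: [0.4, 0.3, 0.9]
finger_gap: 0.757
grasp_force: 0.0
```

```bash
cat > fin.py <<'E'
from h import *
state()
meas('wrist',['tv_remote','tv_cradle','box_remote','box_cradle','earbud_case','earbud_pad','speaker','mug'],'w11.png')
meas('side',['tv_remote','box_remote','earbud_case','speaker','mug','candle_bowl'],'s9.png')
meas('top',['tv_remote','box_remote','earbud_case','speaker','mug','candle_bowl'],'t9.png')
s=cv2.imread('pics/s9.png')[90:340,180:460]; cv2.imwrite('pics/s9c.png',cv2.resize(s,None,fx=2.4,fy=2.4))
E
python3 fin.py
```

```text
t 33.67 tcp [ 0.5338 -0.1223  0.2221] phi 3.1 tilt -1.0 F [0.4 0.3 0.9] gap 0.0647 gf 0.0 q7 -0.79
wrist  tv_remote  [([0.603, -0.119, 0.005], 0.72)]  (0.98, 'zt', 0.0271, [0.6695, -0.1124], [0.123, 0.042], 2.7)
wrist  tv_cradle  [([0.605, -0.114, 0.005], 0.97)]  (0.79, 'zt', 0.0126, [0.6641, -0.114], [0.146, 0.062], 2.8)
wrist  box_remote  [([0.557, -0.317, 0.006], 0.8)]  (0.91, 'zt', 0.025, [0.613, -0.3166], [0.036, 0.109], 89.0)
wrist  box_cradle  [([0.556, -0.319, -0.001], 0.95)]  (0.88, 'zt', 0.0125, [0.6119, -0.3185], [0.057, 0.136], 88.5)
wrist  earbud_case  [([0.604, 0.111, 0.006], 0.94)]  (0.58, 'zt', 0.0325, [0.6065, 0.1098], [0.046, 0.059], 84.7)
wrist  earbud_pad  []  (0.6, 'zt', 0.0084, [0.6083, 0.112], [0.072, 0.084], 84.8)
wrist  speaker  [([0.606, -0.117, 0.005], 0.15)]
wrist  mug  []
side  tv_remote  [([0.604, -0.114, 0.004], 0.97), ([0.778, -0.005, -0.001], 0.53)]  (0.88, 'zt', 0.0305, [0.6829, -0.1159], [0.149, 0.045], 3.6)
side  box_remote  [([0.549, -0.316, 0.003], 0.55)]  (0.59, 'zt', 0.0281, [0.6131, -0.3192], [0.038, 0.11], 89.8)
side  earbud_case  [([0.607, 0
[... 303 characters left out ...]
009], 0.59), ([0.445, 0.471, -0.004], 0.49)]  (0.74, 'zt', 0.0518, [0.4486, 0.4576], [0.046, 0.046], 48.2)
top  tv_remote  [([0.604, -0.118, 0.006], 0.88)]  (0.67, 'zt', 0.0294, [0.6787, -0.1109], [0.15, 0.042], 2.5)
top  box_remote  []
top  earbud_case  [([0.607, -0.121, -0.001], 0.29)]  (0.54, 'zt', 0.0352, [0.6038, 0.1121], [0.044, 0.058], 85.4)
top  speaker  [([0.564, 0.308, 0.002], 0.87)]  (0.64, 'zt', 0.0863, [0.56, 0.312], [0.058, 0.056], 22.0)
top  mug  [([0.778, -0.006, 0.0], 0.78)]  (0.71, 'zt', 0.0904, [0.7763, -0.0039], [0.074, 0.076], 16.7)
top  candle_bowl  [([0.45, 0.468, 0.007], 0.71), ([0.605, 0.113, 0.002], 0.27)]  (0.66, 'zt', 0.0554, [0.447, 0.4693], [0.035, 0.042], 86.8)
```

View pics/s9c.png

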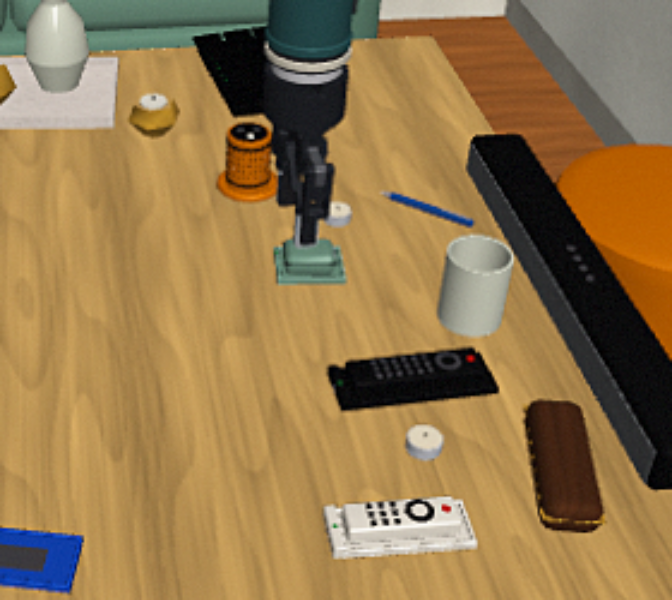

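All four devices sit in their chargers in the picture: speaker (248,160), case (310,258), black remote (415,375) and white remote (400,520). The measured tops match a seated height for the case and remotes, and the mug and bowl haven't moved.

```bash
python3 -c "
from plant import workorder
print(workorder.hand_in())"
```

```text
the job is handed in; nothing more can be done
None
```

All four devices are released and seated in their own chargers, the mug and candle bowl stayed where they were, and the job was handed in at about 35 s; the hand-in returned no verdict.

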